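# Wipe the clay chips off the trimming board into the scrap tray

### The job

Take the blue-handled scraper block with the black rubber blade (not the all-wooden float of the same shape) and with it wipe both dry clay chips off the raised black trimming board into the grey scrap tray alongside; do not touch the chips with the gripper. Then stand the scraper back upright on its blade on the open table top, not in the tray or on the board, and let go.

Things in the scene. Friction and masses are not known exactly. Their poses are not given: they have to be found in the camera images.
- scraper_grip (a point): Centre of the scraper block's blue handle, 60 mm above its underside; z up. It stands on its black rubber blade: 140 mm long (x), 34 thick (y), 34 high. Handle on the blade's middle: 60 mm (x), 26 thick (y, grip across this), from 34 to 86 mm up. Both long faces alike; 0.25 kg. An all-wooden float of the same shape stands nearby; the two may swap places.
- stand: Fixed stand with a flat black board 200 x 200 mm, top 45 mm above the table, no rims. Origin at table height under the board's centre; x, y along its edges, z up; yaw varies. Open grey scrap tray fixed along the board's -y edge: y -100 to -230 mm, x -110 to 110, floor and walls 5 mm thick, walls 40 mm high on the other three sides. A wipe towards -y sends chips into it.
- chip1_center (a point): Centre of a loose red-brown clay chip lying flat on the board, about 34 x 28 x 12 mm (no corner over 21 mm from this point), 18 g; this point is 6 mm above its underside. It starts 18 to 45 mm from the board's middle on the -x side, within 35 mm of the middle in y.
- chip2_center (a point): Centre of the second such chip, same size, 22 to 45 mm from the board's middle on the +x side, within 35 mm of it in y. One straight stroke of the blade centred between the chips covers both.

How it is judged:
By the outcome, as a careful person would: the job done as asked, in the order asked, and still so for the second after the job is handed in, with the robot touching nothing.
It also fails if it takes over 48 s, if anything falls off the work surface, if the arm or the gripper's body presses on something with over 40 N, if the wrist force passes 120 N, or if a joint passes its speed limit or range.

### The arm

A 6-joint arm with a two-finger parallel gripper is mounted at the origin on the work surface. World frame = base frame: x ahead of the robot, y to its left, z up, the work surface at z = 0. Lengths are in mm, angles in rad, forces in N, time in s.
With the tool pointing down it reaches from about 350 to 875 mm from the base axis. Payload 4.2 kg.
Tool frame: the origin (TCP) lies at the very end of the fingers, on their centre line; the grasp point (between the pads) lies 19 mm behind it (arm.grasp_offset is the distance from the TCP to the grasp point, in mm); z points along the fingers, y is the direction in which the jaws open and shut (so a half turn about z gives the same grasp; the last joint's range is limited). The gripper opens to 85 mm and grips with 20 to 120 N. Pads are 22 mm wide; open, the fingers measure 114 mm over their backs; the gripper's body (76 mm by 85 mm) begins 54 mm behind the grasp point. The pads swing forward as they close: fully open they stand 13 mm farther back than shut.
Start: joints at [1.492, 0.385, 0.008, 0, -1.194, -0.259], TCP at [207.1, 589.668, 231.312] pointing down, gripper open.
Joint ranges: [-3.14, 3.14], [-1.21, 2.06], [-1.07, 1.41], [-3.16, 2.05], [-2.99, -0.16], [-3.1, 3.1]. Speed limits (rad/s): [2.79, 2.79, 3.14, 3.14, 3.14, 3.14].

### API

Orientations are given as a unit quaternion [x, y, z, w].
In Python, from bench import arm gives the robot as it stands.
- The arm moves only by the tool arm_command, never from a script. Its argument "commands" is one flat list of numbers, 4 for each row, row after row: the shift along the tool's x, y, z in m, then the turn about the tool's z in degrees. In form: [tx, ty, tz, roll, tx, ty, tz, roll, ...]. A call has exactly 5 rows; each row shifts and turns the pose as measured when the row begins, along the tool's axes as they then stand; what a row does not reach is not made up. A row lasts 1/10 s, in which the tool goes at most 50 mm and 8.59 degrees, less where a joint would pass 70% of its speed; a pose out of reach is approached as far as the arm can. A call with a gripper value outside its range is refused whole. "jaw" is the opening, from 0 (shut) to 1 (fully open), set as the call begins (left out, the last holds). The fingers move at their own pace and stop on an object; the grip force is fixed at half the most. Time passes only in rows, so rows that do not move let the fingers close, or fill a call up. It gives the time, the measured TCP pose, the force and the opening at its end, in the units of the state.
- arm.read_state(): the state, without advancing time (a new reading comes with each control period).
- arm.get_image(name): name is "scene" or "top" or "wrist"; returns the picture (400x640x3 uint8, red, green, blue); there is no depth.
- arm.camera_info(name): a dict with "camera_matrix" (3x3 intrinsics, pixels), "world_from_camera" (4x4, takes a point from camera to world coordinates). Camera axes: x right, y down, z forward; pixel columns grow to the right and rows downward; lengths in mm; the calibration is good to about 2 mm. The wrist camera is an equidistant fisheye: a pixel r from the principal point sees the ray r / f radians off the axis. A picture is of the moment at which its call begins: read the wrist's pose just before it. camera_info takes no time and is no camera call; for the wrist camera it gives the pose at the moment of the call.
- arm.job_done(): hands the job in, once; it reports no verdict.
Trained networks look in the newest picture that a camera, given by its name, has taken for a name from the list of things; names that differ only in an ending like _2 or _b are one class to them, and where a whole thing is asked for, a point or a joint stands for the part that bears it (a point fixed in the world has none). Each returns a list of dicts, best first, with "confidence" (0 to 1); they miss things now and then, are a little off and sometimes report something else, mostly with a low value. They report only what shows in the picture. A call takes as long as a camera call.
- arm.regions_of(camera, target): "mask" (400x640 bool, what is visible of it).
- arm.place_of(camera, target): "centre" ([x, y, z] in mm, in the coordinates of the camera as it stood for that picture, good to about 4 mm: a listed point, or the origin of a listed thing).
The state is a dict: "clock": time; "joints": joint angles; "joint_vel": joint speeds; "joint_efforts": joint torques, N m; "position": TCP position; "ee_rot": TCP orientation; "contact_force": force on the tool from outside, world axes, zero at the start; "wrist_torque": the same for the moment, N m; "gripper_width": finger opening in mm.
Only numpy, scipy, OpenCV 4.12 (cv2) and the standard library are available. Lean on these libraries where they do the work, as an engineer would, in place of code of your own. Each camera call takes 0.05 s, during which the arm holds its last target.

## Working session

There is one attempt and no reset: what is moved stays moved. The work goes in short steps, Python scripts to look and compute and a tool call to move; the robot and the scene stay as the last step left them, time stands still between calls to the robot, and variables do not carry over. Pictures are saved under pics/ and viewed, and the job is handed in when it is done.

Besides the shell and the picture viewer there is one more tool, called after "Request:" by a JSON object that holds its "op" and its "data". arm_command: Moves the arm, as the interface text tells. Its arguments: {"type":"object","properties":{"commands":{"type":"array"},"jaw":{"type":"number"}},"required":["commands"]}

```bash
mkdir -p pics; ls; cat > h.py <<'E'
import numpy as np, cv2
from bench import arm
def save(cam,name):
    im=arm.get_image(cam); cv2.imwrite(f'pics/{name}.png',im[:,:,::-1]); return im
def w(cam,info,c):
    T=np.array(info['world_from_camera']); return (T@np.append(c,1))[:3]
E
python3 - <<'E'
from h import *
s=arm.read_state(); print(s['clock'],s['position'],s['ee_rot'],s['gripper_width'])
np.set_printoptions(precision=1,suppress=True)
for cam in ['scene','top']:
    i=arm.camera_info(cam); save(cam,cam+'0'); print(cam,np.array(i['camera_matrix']).tolist(),np.array(i['world_from_camera']))
    for t in ['scraper_grip','stand','chip1_center','chip2_center']:
        for d in arm.place_of(cam,t): print(t,round(d['confidence'],2),w(cam,i,d['centre']))
print(arm.read_state()['clock'])
E
```

```text
pics
0.0 [206.91868441 589.13879601 230.18982201] [ 9.85755045e-01 -1.68183670e-01 -1.38955831e-04  1.10680932e-03] 85.35359476040578
scene [[369.4109607279271, 0.0, 323.12725805200427], [0.0, 369.4109607279271, 204.18047339739007], [0.0, 0.0, 1.0]] [[   0.8    0.4   -0.4  818.9]
 [   0.6   -0.5    0.6 -289.3]
 [   0.    -0.7   -0.7  502.9]
 [   0.     0.     0.     1. ]]
scraper_grip 0.59 [482.9 192.4  60.2]
stand 0.96 [ 502.7 -100.7    0.3]
chip1_center 0.62 [484.4 -80.   46.7]
chip2_center 0.89 [ 541.8 -100.6   46.4]
top [[362.22808252217015, 0.0, 320.4282142729551], [0.0, 362.22808252217015, 194.8372399807477], [0.0, 0.0, 1.0]] [[ -0.   -1.    0.1 461.7]
 [ -1.    0.    0.  115.1]
 [ -0.   -0.1  -1.  751.4]
 [  0.    0.    0.    1. ]]
scraper_grip 0.8 [477.9 196.9  60.2]
stand 0.77 [ 497.6 -100.7   -1.8]
chip1_center 0.69 [488.1 -75.8  52.1]
chip2_center 0.57 [ 541.4 -100.2   51.4]
0.5
```

View pics/scene0.png

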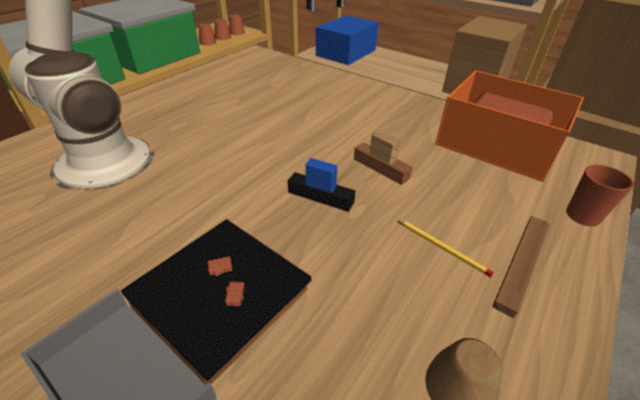

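View pics/top0.png

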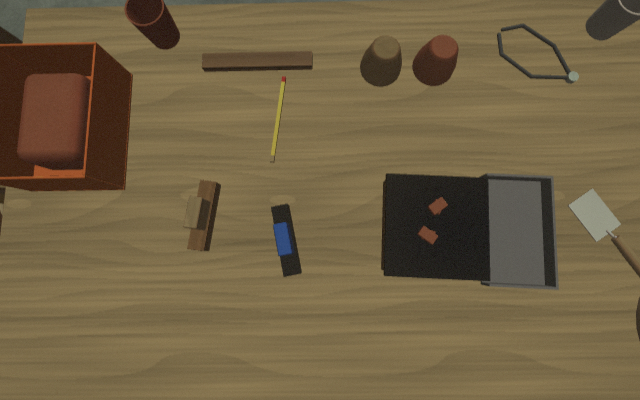

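The blue scraper shows at about (285,240) in the top view and (321,182) in the scene view. The wooden float is at (203,215) top. The board centre is near (436,228), with the tray to its right and the chips at (438,206) and (428,235). Next I measure headings and heights.

```bash
cat >> h.py <<'E'
np.set_printoptions(precision=1,suppress=True)
def ray(i,p):
    K=np.array(i['camera_matrix']);T=np.array(i['world_from_camera'])
    d=T[:3,:3]@np.linalg.inv(K)@np.array([p[0],p[1],1.]); return T[:3,3],d/np.linalg.norm(d)
def onz(i,p,z):
    o,d=ray(i,p); return o+d*(z-o[2])/d[2]
def tri(r1,r2):
    A=np.zeros((3,3));b=np.zeros(3)
    for o,d in (r1,r2):
        P=np.eye(3)-np.outer(d,d);A+=P;b+=P@o
    x=np.linalg.solve(A,b); return x,[np.linalg.norm(np.cross(x-o,d)) for o,d in (r1,r2)]
E
python3 - <<'E'
from h import *
im={c:cv2.imread(f'pics/{c}0.png') for c in('top','scene')}
I={c:arm.camera_info(c) for c in im}
def hs(c,roi,lo,hi):
    h=cv2.cvtColor(im[c],cv2.COLOR_BGR2HSV);m=cv2.inRange(h,lo,hi);k=np.zeros_like(m);x0,y0,x1,y1=roi;k[y0:y1,x0:x1]=255
    m&=k;n,l,st,ce=cv2.connectedComponentsWithStats(m);return [(l==j,ce[j],st[j,4]) for j in range(1,n) if st[j,4]>25]
for c,roi in(('top',(260,190,310,290)),('scene',(270,140,370,220))):
    for m,ce,a in hs(c,roi,(100,120,60),(130,255,255)):
        print(c,'blue',ce,a,cv2.boxPoints(cv2.minAreaRect(np.argwhere(m)[:,::-1].astype(np.float32))).tolist())
    for m,ce,a in hs(c,roi,(0,0,0),(180,255,45)): 
        r=cv2.minAreaRect(np.argwhere(m)[:,::-1].astype(np.float32))
        print(c,'black',ce,a,r)
        if c=='top':
            for p in cv2.boxPoints(r): print('  z34',onz(I[c],p,34))
for c,roi in(('top',(400,180,480,270)),('scene',(190,245,270,315))):
    for m,ce,a in hs(c,roi,(0,90,70),(15,255,255)): print(c,'chip',ce,a,onz(I[c],ce,51), [onz(I[c],p,54)[:2] for p in cv2.boxPoints(cv2.minAreaRect(np.argwhere(m)[:,::-1].astype(np.float32)))])
# board
for c,roi in(('top',(375,165,500,290)),):
    for m,ce,a in hs(c,roi,(0,0,0),(180,255,45)):
        if a>500:
            r=cv2.minAreaRect(np.argwhere(m)[:,::-1].astype(np.float32));print('board',a,r,[onz(I[c],p,45)[:2] for p in cv2.boxPoints(r)])
E
python3 - <<'E'
import cv2
a=cv2.imread('pics/top0.png')[160:300,370:570];cv2.imwrite('pics/t_board.png',cv2.resize(a,None,fx=4,fy=4)[:, :800])
a=cv2.imread('pics/top0.png')[190:290,240:330];cv2.imwrite('pics/t_scr.png',cv2.resize(a,None,fx=5,fy=5,interpolation=cv2.INTER_CUBIC))
E
```

```text
top blue [282.2 238.5] 435 [[272.5207824707031, 223.77734375], [285.8038024902344, 221.28677368164062], [291.8150939941406, 253.34713745117188], [278.5320739746094, 255.83770751953125]]
top black [287.  240.8] 693 ((285.92401123046875, 239.8319854736328), (69.58643341064453, 17.620216369628906), 79.69515228271484)
  z34 [544.2 223.5  34. ]
  z34 [550.  188.9  34. ]
  z34 [415.7 164.8  34. ]
  z34 [410.1 198.6  34. ]
scene blue [320.7 175.2] 834 [[300.4150695800781, 183.54718017578125], [307.9245300292969, 157.26416015625], [341.4717102050781, 166.84906005859375], [333.9622497558594, 193.132080078125]]
scene black [321.6 193. ] 1058 ((320.5406494140625, 190.87303161621094), (68.00308227539062, 20.915233612060547), 17.744672775268555)
top chip [437.7 205.5] 201 [ 540.3 -102.5   51. ] [array([538.9, -81.6]), array([ 559.9, -108.2]), array([ 540.7, -122.6]), array([519.9, -96. ])]
top chip [427.8 234.4] 209 [484.9 -80.2  51. ] [array([484.1, -58.3]), array([503.8, -70.7]), array([ 485.8, -100.4]), array([466.2, -87.9])]
scene chip [219.3 265.6] 370 [485.2 -81.2  51. ] [array([463.1, -88. ]), array([485. , -59.2]), array([512.7, -78.6]), array([ 491.3, -106. ])]
scene chip [234.4 293.4] 407 [ 540.5 -103.4   51. ] [array([ 545. , -126.1]), array([516.5, -95.5]), array([539.4, -81.8]), array([ 566.6, -113.1])]
board 10234 ((439.03167724609375, 225.3348388671875), (115.29792022705078, 105.02385711669922), 2.726310968399048) [array([409.6,  15.2]), array([613.3,  -2.4]), array([ 598.3, -228.5]), array([ 396.6, -201.8])]
```

View pics/t_board.png

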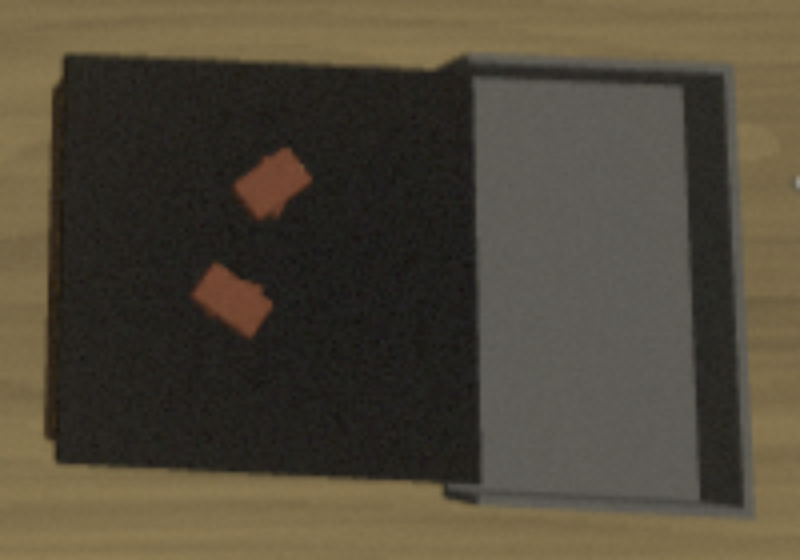

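View pics/t_scr.png

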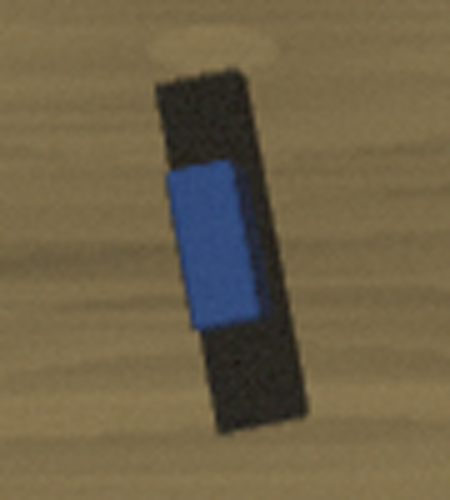

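Board corners in the crop are (65,56), (57,462), (475,75) and (480,483). The scraper's long axis runs about 10° off world x. I'll triangulate handle and blade corners from both views next.

```bash
python3 - <<'E'
from h import *
I=arm.camera_info('top')
P=[(65,56),(57,462),(480,483),(475,75)]
q=[onz(I,(370+x/4-.4,160+y/4-.4),45) for x,y in P]
for a in q: print(a)
for k in range(4):
    d=q[(k+1)%4]-q[k];print('edge',np.linalg.norm(d),np.degrees(np.arctan2(d[1],d[0])))
print('ctr',np.mean(q,0))
B=[(168,172),(232,160),(260,316),(197,330)]
for x,y in B: print('blue z86',onz(I,(240+x/5-.4,190+y/5-.4),86))
a=cv2.imread('pics/scene0.png')[140:220,270:370];cv2.imwrite('pics/s_scr.png',cv2.resize(a,None,fx=7,fy=7,interpolation=cv2.INTER_CUBIC))
E
```

```text
[606.3  -5.9  45. ]
[409.4   5.9  45. ]
[ 397.  -193.3   45. ]
[ 593.2 -206.9   45. ]
edge 197.23122816175734 176.57074162500876
edge 199.55867517814016 -93.55267795045822
edge 196.64654003438034 -3.976961285686205
edge 201.44057129118423 86.279615460561
ctr [ 501.5 -100.1   45. ]
blue z86 [507.1 211.5  86. ]
blue z86 [511.1 187.9  86. ]
blue z86 [454.3 177.8  86. ]
blue z86 [449.6 200.7  86. ]
```

View pics/s_scr.png

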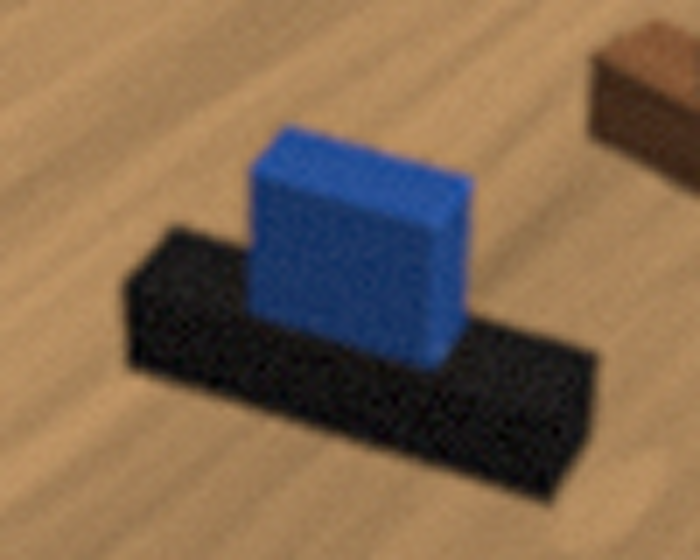

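```bash
python3 - <<'E'
from h import *
I=arm.camera_info('top');S=arm.camera_info('scene')
B=[(168,172),(232,160),(260,316),(197,330)];C=[(470,178),(433,222),(252,168),(288,130)]
pts=[]
for (x,y),(u,v) in zip(B,C):
    p,e=tri(ray(I,(240+x/5-.4,190+y/5-.4)),ray(S,(270+u/7-.43,140+v/7-.43)));pts.append(p);print(p,e)
print(np.mean(pts,0))
# board corners vs scene: corners near (228,220),(310,280),(209,378),(124,290)
for (x,y),uv in zip([(57,462),(65,56),(475,75),(480,483)],[(228,220),(310,280),(209,378),(124,290)]):
    print('board',*tri(ray(I,(370+x/4-.4,160+y/4-.4)),ray(S,uv)))
s=arm.read_state();print(s['position'],s['ee_rot'])
from scipy.spatial.transform import Rotation as R
print(R.from_quat(s['ee_rot']).as_matrix())
E
```

```text
[506.5 211.3  83. ] [np.float64(1.0364437008128138), np.float64(1.0364437008129352)]
[510.4 187.5  83.7] [np.float64(1.1318653532642982), np.float64(1.131865353264306)]
[454.3 178.1  82.8] [np.float64(0.0018827021217737577), np.float64(0.0018827021216505286)]
[449.4 201.3  80.8] [np.float64(0.06986240800987152), np.float64(0.0698624080097525)]
[480.1 194.5  82.6]
board [409.5   5.4  37.9] [np.float64(0.8392892114062106), np.float64(0.8392892114061808)]
board [607.4  -8.8  33.7] [np.float64(1.5404031232909732), np.float64(1.5404031232910789)]
board [ 595.9 -206.5   40.8] [np.float64(2.917047961819462), np.float64(2.917047961819431)]
board [ 398.2 -192.6   42. ] [np.float64(2.3208536695926023), np.float64(2.3208536695925894)]
[207.1 589.7 231.3] [ 1.  -0.2 -0.   0. ]
[[ 0.9 -0.3 -0. ]
 [-0.3 -0.9 -0. ]
 [-0.   0.  -1. ]]
```

```bash
cat >> h.py <<'E'
from scipy.spatial.transform import Rotation as R
def yaw(s=None):
    s=s or arm.read_state(); m=R.from_quat(s['ee_rot']).as_matrix(); return np.degrees(np.arctan2(m[1,0],m[0,0]))
def plan(xyz,yw,n):
    s=arm.read_state(); y0=yaw(s); d=(np.array(xyz)-s['position'])/n/1000; r=-(yw-y0)/n
    print('t',round(s['clock'],2),'pos',s['position'],'yaw',round(y0,1),'F',s['contact_force'],'w',round(s['gripper_width'],1))
    for k in range(n):
        a=np.radians(y0-r*k); 
        print([round(v,4) for v in (d[0]*np.cos(a)+d[1]*np.sin(a), d[0]*np.sin(a)-d[1]*np.cos(a), -d[2])]+[round(r,2)])
E
python3 -c "
from h import *
plan((480,194.5,150),10.2,12)"
```

```text
t 0.5 pos [207.1 589.7 231.3] yaw -19.4 F [ 0.1  0.6 -0.3] w 85.3
[np.float64(0.0324), np.float64(0.0235), np.float64(0.0068), np.float64(-2.46)]
[np.float64(0.0313), np.float64(0.0249), np.float64(0.0068), np.float64(-2.46)]
[np.float64(0.0302), np.float64(0.0262), np.float64(0.0068), np.float64(-2.46)]
[np.float64(0.0291), np.float64(0.0275), np.float64(0.0068), np.float64(-2.46)]
[np.float64(0.0279), np.float64(0.0287), np.float64(0.0068), np.float64(-2.46)]
[np.float64(0.0266), np.float64(0.0299), np.float64(0.0068), np.float64(-2.46)]
[np.float64(0.0253), np.float64(0.031), np.float64(0.0068), np.float64(-2.46)]
[np.float64(0.0239), np.float64(0.0321), np.float64(0.0068), np.float64(-2.46)]
[np.float64(0.0225), np.float64(0.0331), np.float64(0.0068), np.float64(-2.46)]
[np.float64(0.0211), np.float64(0.034), np.float64(0.0068), np.float64(-2.46)]
[np.float64(0.0196), np.float64(0.0349), np.float64(0.0068), np.float64(-2.46)]
[np.float64(0.0181), np.float64(0.0357), np.float64(0.0068), np.float64(-2.46)]
```

Request:
{"op": "arm_command", "data": {"commands": [0.032,0.024,0.007,-2.5,0.031,0.025,0.007,-2.5,0.03,0.026,0.007,-2.5,0.029,0.0275,0.007,-2.5,0.028,0.029,0.007,-2.5], "jaw": 1}}

```text
clock: 1.0
position: [321.8, 425.2, 195.4]
ee_rot: [0.999, -0.051, 0.001, -0.002]
contact_force: [-1.0, 0.2, -0.4]
gripper_width: 85.5
```

```bash
python3 -c "
from h import *
plan((480,194.5,150),10.2,8)"
```

```text
t 1.0 pos [321.8 425.2 195.4] yaw -5.9 F [-1.   0.2 -0.4] w 85.5
[np.float64(0.0226), np.float64(0.0267), np.float64(0.0057), np.float64(-2.01)]
[np.float64(0.0217), np.float64(0.0274), np.float64(0.0057), np.float64(-2.01)]
[np.float64(0.0207), np.float64(0.0282), np.float64(0.0057), np.float64(-2.01)]
[np.float64(0.0197), np.float64(0.0289), np.float64(0.0057), np.float64(-2.01)]
[np.float64(0.0187), np.float64(0.0296), np.float64(0.0057), np.float64(-2.01)]
[np.float64(0.0176), np.float64(0.0302), np.float64(0.0057), np.float64(-2.01)]
[np.float64(0.0166), np.float64(0.0308), np.float64(0.0057), np.float64(-2.01)]
[np.float64(0.0155), np.float64(0.0314), np.float64(0.0057), np.float64(-2.01)]
```

Request:
{"op": "arm_command", "data": {"commands": [0.03,0.036,0.008,-3,0.03,0.037,0.008,-3,0.03,0.038,0.008,-3,0.03,0.039,0.008,-3,0.028,0.04,0.008,-2]}}

```text
clock: 1.5
position: [473.7, 232.5, 156.0]
ee_rot: [0.997, 0.079, 0.003, -0.004]
contact_force: [0.7, 1.0, 0.4]
gripper_width: 85.3
```

```bash
python3 -c "
from h import *
plan((480,194.5,120),10.2,5)"
```

```text
t 1.5 pos [473.7 232.5 156. ] yaw 9.0 F [0.7 1.  0.4] w 85.3
[np.float64(0.0001), np.float64(0.0077), np.float64(0.0072), np.float64(-0.24)]
[np.float64(0.0), np.float64(0.0077), np.float64(0.0072), np.float64(-0.24)]
[np.float64(-0.0), np.float64(0.0077), np.float64(0.0072), np.float64(-0.24)]
[np.float64(-0.0), np.float64(0.0077), np.float64(0.0072), np.float64(-0.24)]
[np.float64(-0.0001), np.float64(0.0077), np.float64(0.0072), np.float64(-0.24)]
```

Request:
{"op": "arm_command", "data": {"commands": [0,0.008,0.006,-0.3,0,0.008,0.006,-0.3,0,0.008,0.006,-0.3,0,0.008,0.006,-0.3,0,0.007,0.006,0]}}

```text
clock: 2.0
position: [482.5, 189.8, 123.9]
ee_rot: [0.996, 0.087, 0.004, -0.004]
contact_force: [-0.3, -0.2, 0.3]
gripper_width: 85.5
```

```bash
python3 - <<'E'
from h import *
i=arm.camera_info('wrist'); save('wrist','w1'); 
print(np.array(i['camera_matrix']),np.array(i['world_from_camera']))
for d in arm.place_of('wrist','scraper_grip'): print(round(d['confidence'],2),w('wrist',i,d['centre']))
plan((480,194.5,44),10.2,5)
E
```

```text
[[309.7   0.  313.9]
 [  0.  309.7 200.7]
 [  0.    0.    1. ]] [[  0.2  -0.9  -0.3 553.2]
 [ -1.   -0.2  -0.  202.4]
 [ -0.    0.3  -1.  267.4]
 [  0.    0.    0.    1. ]]
0.63 [481.1 194.8  56.8]
t 2.1 pos [481.9 189.1 123.3] yaw 9.9 F [ 0.3 -0.2  0.3] w 85.5
[np.float64(-0.0002), np.float64(-0.0011), np.float64(0.0159), np.float64(-0.05)]
[np.float64(-0.0002), np.float64(-0.0011), np.float64(0.0159), np.float64(-0.05)]
[np.float64(-0.0002), np.float64(-0.0011), np.float64(0.0159), np.float64(-0.05)]
[np.float64(-0.0002), np.float64(-0.0011), np.float64(0.0159), np.float64(-0.05)]
[np.float64(-0.0002), np.float64(-0.0011), np.float64(0.0159), np.float64(-0.05)]
```

View pics/w1.png

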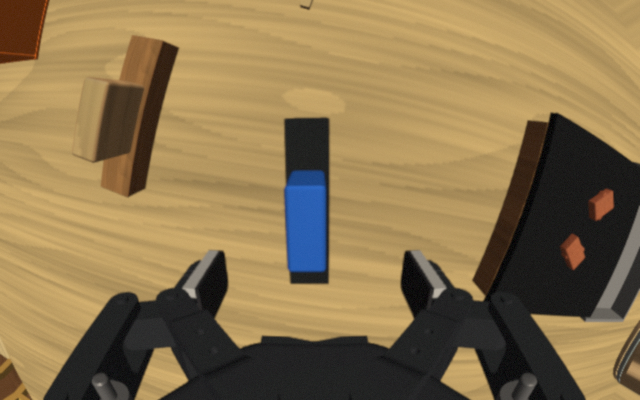

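The wrist view shows the blue handle at columns 286–326, upright in the picture, so the yaw matches. It sits about 7 px left of the finger midline (313), which agrees with the planned +5 mm in y. Descending.

Request:
{"op": "arm_command", "data": {"commands": [0,-0.005,0.01,0,0,0,0.017,0,0,0,0.017,0,0,0,0.017,0,0,0,0.017,0]}}

```text
clock: 2.6
position: [483.3, 200.7, 44.5]
ee_rot: [0.996, 0.089, 0.007, -0.007]
contact_force: [-0.1, 0.5, -0.3]
gripper_width: 85.4
```

```bash
python3 - <<'E'
from h import *
save('wrist','w2'); 
plan((480,194.5,44),10.2,5)
E
```

```text
t 2.65 pos [481.5 199.6  41.7] yaw 10.2 F [-0.6 -0.6 -2.3] w 85.6
[np.float64(-0.0005), np.float64(0.0009), np.float64(-0.0005), np.float64(-0.0)]
[np.float64(-0.0005), np.float64(0.0009), np.float64(-0.0005), np.float64(-0.0)]
[np.float64(-0.0005), np.float64(0.0009), np.float64(-0.0005), np.float64(-0.0)]
[np.float64(-0.0005), np.float64(0.0009), np.float64(-0.0005), np.float64(-0.0)]
[np.float64(-0.0005), np.float64(0.0009), np.float64(-0.0005), np.float64(-0.0)]
```

View pics/w2.png

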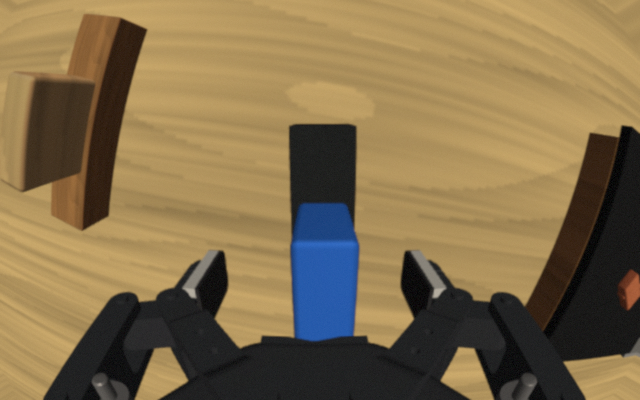

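Request:
{"op": "arm_command", "data": {"commands": [-0.0015,0.004,-0.001,0,0,0.001,0,0,0,0,0,0,0,0,0,0,0,0,0,0]}}

```text
clock: 3.15
position: [481.5, 196.0, 44.0]
ee_rot: [0.996, 0.09, 0.006, -0.006]
contact_force: [0.3, 1.0, -0.2]
gripper_width: 85.7
```

```bash
cat >> h.py <<'E'
def tilt():
    z=R.from_quat(arm.read_state()['ee_rot']).as_matrix()[:,2]; print('tilt deg x,y',np.degrees(z[:2]))
E
python3 - <<'E'
from h import *
plan((480,194.5,44),10.2,1);tilt()
E
```

```text
t 3.15 pos [481.5 196.   44. ] yaw 10.3 F [ 0.3  1.  -0.2] w 85.7
[np.float64(-0.0017), np.float64(0.0013), np.float64(0.0), np.float64(0.15)]
tilt deg x,y [0.6 0.7]
```

Good. Closing the jaws.

Request:
{"op": "arm_command", "data": {"commands": [-0.001,0.001,0,0,0,0,0,0,0,0,0,0,0,0,0,0,0,0,0,0], "jaw": 0}}

```text
clock: 3.65
position: [481.3, 195.3, 45.3]
ee_rot: [0.996, 0.09, 0.007, -0.007]
contact_force: [-0.4, 0.6, 1.5]
gripper_width: 25.6
```

Request:
{"op": "arm_command", "data": {"commands": [0,0,0,0,0,0,0,0,0,0,0,0,0,0,0,0,0,0,0,0]}}

```text
clock: 4.15
position: [481.3, 195.3, 45.3]
ee_rot: [0.996, 0.09, 0.007, -0.006]
contact_force: [0.0, 0.3, 0.3]
gripper_width: 25.5
```

```bash
python3 - <<'E'
from h import *
save('wrist','w3')
plan((480,194.5,120),10.2,5);tilt()
E
```

```text
t 4.2 pos [481.3 195.3  45.3] yaw 10.3 F [0.3 0.2 0.2] w 25.3
[np.float64(-0.0003), np.float64(0.0001), np.float64(-0.0149), np.float64(0.03)]
[np.float64(-0.0003), np.float64(0.0001), np.float64(-0.0149), np.float64(0.03)]
[np.float64(-0.0003), np.float64(0.0001), np.float64(-0.0149), np.float64(0.03)]
[np.float64(-0.0003), np.float64(0.0001), np.float64(-0.0149), np.float64(0.03)]
[np.float64(-0.0003), np.float64(0.0001), np.float64(-0.0149), np.float64(0.03)]
tilt deg x,y [0.7 0.8]
```

View pics/w3.png

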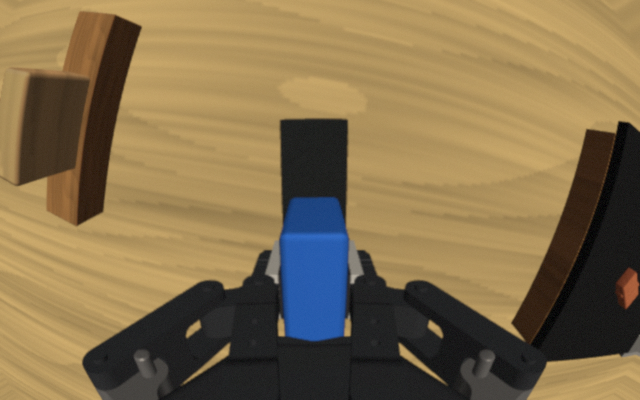

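Held: the width is 25.3 mm around the handle. On the board the TCP should sit near z = 45.3 + 45 ≈ 90. Lifting.

Request:
{"op": "arm_command", "data": {"commands": [0,0,-0.008,0,0,0,-0.018,0,0,0,-0.02,0,0,0,-0.022,0,0,0,-0.018,0]}}

```text
clock: 4.7
position: [475.6, 190.9, 129.5]
ee_rot: [0.996, 0.089, -0.001, -0.003]
contact_force: [0.8, 0.6, -3.7]
gripper_width: 25.6
```

```bash
python3 - <<'E'
from h import *
plan((517,-29,132),-3.7,10);tilt()
E
```

```text
t 4.7 pos [475.6 190.9 129.5] yaw 10.2 F [ 0.8  0.6 -3.7] w 25.6
[np.float64(0.0002), np.float64(0.0224), np.float64(-0.0003), np.float64(1.39)]
[np.float64(0.0007), np.float64(0.0224), np.float64(-0.0003), np.float64(1.39)]
[np.float64(0.0013), np.float64(0.0223), np.float64(-0.0003), np.float64(1.39)]
[np.float64(0.0018), np.float64(0.0223), np.float64(-0.0003), np.float64(1.39)]
[np.float64(0.0023), np.float64(0.0222), np.float64(-0.0003), np.float64(1.39)]
[np.float64(0.0029), np.float64(0.0222), np.float64(-0.0003), np.float64(1.39)]
[np.float64(0.0034), np.float64(0.0221), np.float64(-0.0003), np.float64(1.39)]
[np.float64(0.004), np.float64(0.022), np.float64(-0.0003), np.float64(1.39)]
[np.float64(0.0045), np.float64(0.0219), np.float64(-0.0003), np.float64(1.39)]
[np.float64(0.005), np.float64(0.0218), np.float64(-0.0003), np.float64(1.39)]
tilt deg x,y [-0.1  0.3]
```

Request:
{"op": "arm_command", "data": {"commands": [0,0.022,-0.001,1.4,0.001,0.022,-0.001,1.4,0.001,0.022,-0.001,1.4,0.002,0.022,-0.001,1.4,0.002,0.022,-0.001,1.4]}}

```text
clock: 5.2
position: [494.9, 81.4, 136.7]
ee_rot: [1.0, 0.027, 0.0, -0.005]
contact_force: [0.5, 0.3, -2.9]
gripper_width: 25.6
```

Request:
{"op": "arm_command", "data": {"commands": [0.003,0.022,0,1.4,0.003,0.022,0,1.4,0.004,0.022,0,1.4,0.004,0.02,0,1.4,0.004,0.012,0,1.2]}}

```text
clock: 5.7
position: [510.2, -22.3, 134.7]
ee_rot: [0.999, -0.036, -0.003, -0.005]
contact_force: [0.1, -0.8, -3.6]
gripper_width: 25.0
```

Request:
{"op": "arm_command", "data": {"commands": [0,0,0,0,0,0,0,0,0,0,0,0,0,0,0,0,0,0,0,0]}}

```text
clock: 6.2
position: [509.4, -21.9, 134.2]
ee_rot: [0.999, -0.037, -0.004, -0.005]
contact_force: [0.8, -0.5, -3.1]
gripper_width: 25.3
```

```bash
python3 - <<'E'
from h import *
plan((517,-29,100),-3.7,5);tilt()
save('top','top1')
a=cv2.imread('pics/top1.png')[150:300,350:570];cv2.imwrite('pics/t1.png',cv2.resize(a,None,fx=3.6,fy=3.6))
save('wrist','w4')
E
```

```text
t 6.2 pos [509.4 -21.9 134.2] yaw -4.2 F [ 0.8 -0.5 -3.1] w 25.3
[np.float64(0.0016), np.float64(0.0013), np.float64(0.0068), np.float64(-0.1)]
[np.float64(0.0016), np.float64(0.0013), np.float64(0.0068), np.float64(-0.1)]
[np.float64(0.0016), np.float64(0.0013), np.float64(0.0068), np.float64(-0.1)]
[np.float64(0.0016), np.float64(0.0013), np.float64(0.0068), np.float64(-0.1)]
[np.float64(0.0016), np.float64(0.0013), np.float64(0.0068), np.float64(-0.1)]
tilt deg x,y [-0.5  0.6]
```

View pics/t1.png

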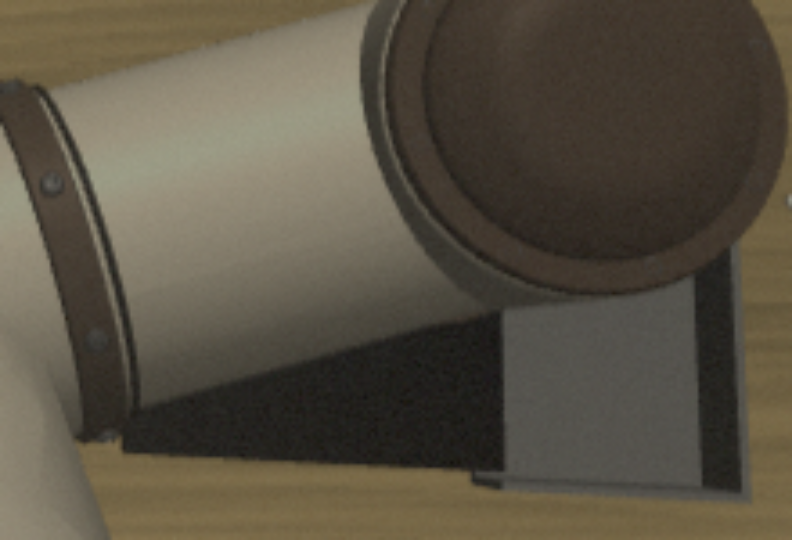

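View pics/w4.png

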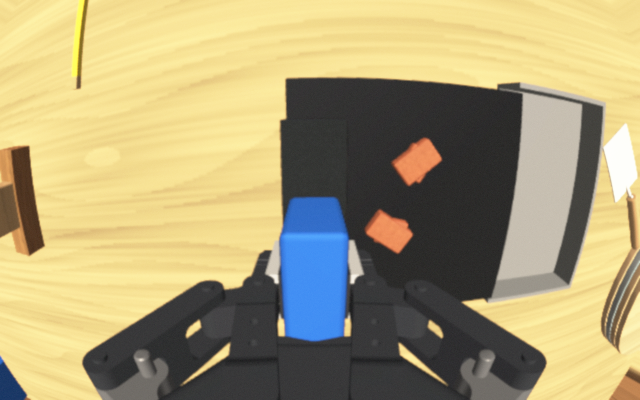

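The arm blocks the top view. The wrist view shows the blade (columns 281–347) over the board's +y edge strip, with both chips at (416,160) and (388,231) clear of it. Shifting a little and lowering towards the board.

Request:
{"op": "arm_command", "data": {"commands": [0.004,0.004,0.006,-0.3,0.004,0.003,0.008,-0.2,0,0,0.009,0,0,0,0.008,0,0,0,0.005,0]}}

```text
clock: 6.8
position: [517.6, -29.4, 95.1]
ee_rot: [0.999, -0.032, -0.004, -0.005]
contact_force: [-0.2, 0.9, -3.5]
gripper_width: 25.3
```

```bash
python3 - <<'E'
from h import *
plan((517,-29,90),-3.7,5);tilt()
E
```

```text
t 6.8 pos [517.6 -29.4  95.1] yaw -3.6 F [-0.2  0.9 -3.5] w 25.3
[np.float64(-0.0001), np.float64(-0.0001), np.float64(0.001), np.float64(0.01)]
[np.float64(-0.0001), np.float64(-0.0001), np.float64(0.001), np.float64(0.01)]
[np.float64(-0.0001), np.float64(-0.0001), np.float64(0.001), np.float64(0.01)]
[np.float64(-0.0001), np.float64(-0.0001), np.float64(0.001), np.float64(0.01)]
[np.float64(-0.0001), np.float64(-0.0001), np.float64(0.001), np.float64(0.01)]
tilt deg x,y [-0.5  0.6]
```

Request:
{"op": "arm_command", "data": {"commands": [0,0,0.001,0,0,0,0.001,0,0,0,0.001,0,0,0,0.001,0,0,0,0.0005,0]}}

```text
clock: 7.3
position: [516.9, -29.6, 91.8]
ee_rot: [0.999, -0.031, -0.005, -0.005]
contact_force: [-0.2, -0.0, -2.0]
gripper_width: 25.5
```

Request:
{"op": "arm_command", "data": {"commands": [0,0,0.001,0,0,0,0.001,0,0,0,0,0,0,0,0,0,0,0,0,0]}}

```text
clock: 7.8
position: [517.3, -29.5, 91.6]
ee_rot: [1.0, -0.031, -0.004, -0.005]
contact_force: [-1.5, 1.0, 1.3]
gripper_width: 25.3
```

Light contact with about 4 N. Starting the stroke along tool +y (board −y).

Request:
{"op": "arm_command", "data": {"commands": [0,0.008,0,0,0,0.01,0,0,0,0.01,0,0,0,0.01,0,0,0,0.01,0,0]}}

```text
clock: 8.3
position: [516.8, -79.6, 91.2]
ee_rot: [1.0, -0.029, -0.001, -0.006]
contact_force: [0.5, 1.3, 0.3]
gripper_width: 25.7
```

```bash
python3 - <<'E'
from h import *
plan((504.3,-221,90.5),-3.7,10);tilt();save('wrist','w5')
E
```

```text
t 8.3 pos [516.8 -79.6  91.2] yaw -3.4 F [0.5 1.3 0.3] w 25.7
[np.float64(-0.0004), np.float64(0.0142), np.float64(0.0001), np.float64(0.03)]
[np.float64(-0.0004), np.float64(0.0142), np.float64(0.0001), np.float64(0.03)]
[np.float64(-0.0004), np.float64(0.0142), np.float64(0.0001), np.float64(0.03)]
[np.float64(-0.0004), np.float64(0.0142), np.float64(0.0001), np.float64(0.03)]
[np.float64(-0.0004), np.float64(0.0142), np.float64(0.0001), np.float64(0.03)]
[np.float64(-0.0004), np.float64(0.0142), np.float64(0.0001), np.float64(0.03)]
[np.float64(-0.0004), np.float64(0.0142), np.float64(0.0001), np.float64(0.03)]
[np.float64(-0.0004), np.float64(0.0142), np.float64(0.0001), np.float64(0.03)]
[np.float64(-0.0004), np.float64(0.0142), np.float64(0.0001), np.float64(0.03)]
[np.float64(-0.0003), np.float64(0.0142), np.float64(0.0001), np.float64(0.03)]
tilt deg x,y [-0.1  0.6]
```

View pics/w5.png

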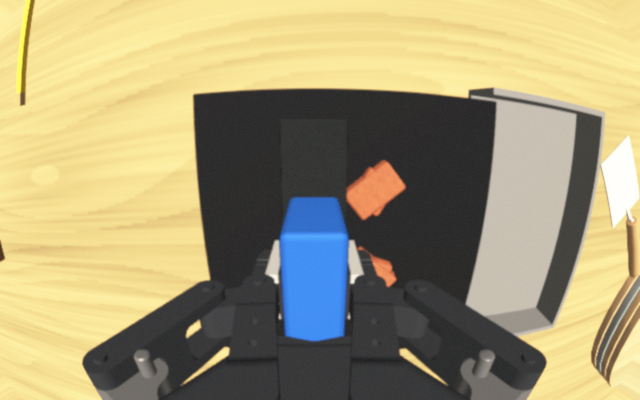

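Both chips, at (376,188) and (378,265), sit against the blade's front face. Continuing.

Request:
{"op": "arm_command", "data": {"commands": [0,0.01,0.0003,0,0,0.01,0.0003,0,0,0.01,0.0003,0,0,0.01,0.0003,0,0,0.01,0.0003,0]}}

```text
clock: 8.85
position: [515.5, -134.2, 90.7]
ee_rot: [1.0, -0.029, 0.002, -0.006]
contact_force: [-0.3, 3.5, 2.6]
gripper_width: 25.4
```

Request:
{"op": "arm_command", "data": {"commands": [0,0.01,0.0002,0,0,0.01,0.0002,0,0,0.01,0.0002,0,0,0.01,0.0002,0,0,0.008,0,0]}}

```text
clock: 9.35
position: [513.6, -186.4, 90.5]
ee_rot: [1.0, -0.029, 0.004, -0.006]
contact_force: [0.7, 2.7, 3.8]
gripper_width: 25.5
```

```bash
python3 - <<'E'
from h import *
plan((504.3,-221,90.5),-3.7,5);tilt();save('wrist','w6')
E
```

```text
t 9.35 pos [ 513.6 -186.4   90.5] yaw -3.3 F [0.7 2.7 3.8] w 25.5
[np.float64(-0.0015), np.float64(0.007), np.float64(0.0), np.float64(0.08)]
[np.float64(-0.0015), np.float64(0.007), np.float64(0.0), np.float64(0.08)]
[np.float64(-0.0014), np.float64(0.007), np.float64(0.0), np.float64(0.08)]
[np.float64(-0.0014), np.float64(0.007), np.float64(0.0), np.float64(0.08)]
[np.float64(-0.0014), np.float64(0.007), np.float64(0.0), np.float64(0.08)]
tilt deg x,y [0.4 0.7]
```

View pics/w6.png

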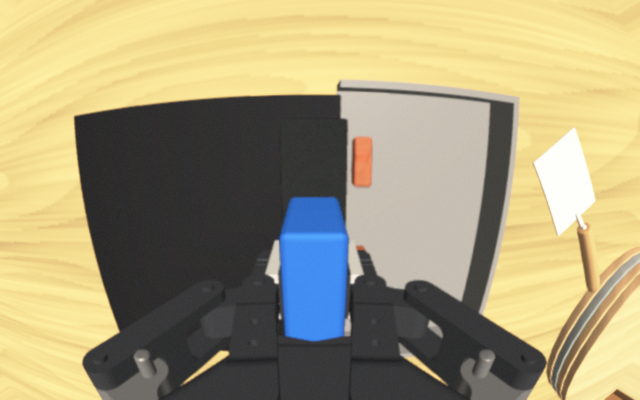

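Chip 2 shows on edge at (362,162), over the tray, and chip 1 at (360,248) is just going over. Finishing the stroke without pressing down.

Request:
{"op": "arm_command", "data": {"commands": [-0.001,0.008,0,0,-0.001,0.008,0,0,-0.001,0.008,0,0,0,0.006,-0.0003,0,0,0,-0.0003,0]}}

```text
clock: 9.9
position: [506.7, -220.2, 89.1]
ee_rot: [1.0, -0.03, 0.001, -0.006]
contact_force: [-0.9, 0.2, -3.7]
gripper_width: 25.1
```

Request:
{"op": "arm_command", "data": {"commands": [0,0,-0.006,0,0,0,-0.015,0,0,0,-0.02,0,0,-0.01,-0.02,0,0,-0.02,-0.015,0]}}

```text
clock: 10.4
position: [499.6, -191.7, 160.1]
ee_rot: [0.999, -0.034, -0.012, -0.007]
contact_force: [-1.1, -0.1, -2.2]
gripper_width: 25.5
```

```bash
python3 - <<'E'
from h import *
plan((480,130,160),-3.7,10);tilt();save('wrist','w7');save('scene','s7')
E
```

```text
t 10.4 pos [ 499.6 -191.7  160.1] yaw -3.9 F [-1.1 -0.1 -2.2] w 25.5
[np.float64(-0.0041), np.float64(-0.032), np.float64(0.0), np.float64(-0.02)]
[np.float64(-0.0041), np.float64(-0.032), np.float64(0.0), np.float64(-0.02)]
[np.float64(-0.0041), np.float64(-0.032), np.float64(0.0), np.float64(-0.02)]
[np.float64(-0.0041), np.float64(-0.032), np.float64(0.0), np.float64(-0.02)]
[np.float64(-0.0041), np.float64(-0.032), np.float64(0.0), np.float64(-0.02)]
[np.float64(-0.0041), np.float64(-0.032), np.float64(0.0), np.float64(-0.02)]
[np.float64(-0.0041), np.float64(-0.032), np.float64(0.0), np.float64(-0.02)]
[np.float64(-0.0041), np.float64(-0.032), np.float64(0.0), np.float64(-0.02)]
[np.float64(-0.0041), np.float64(-0.032), np.float64(0.0), np.float64(-0.02)]
[np.float64(-0.004), np.float64(-0.032), np.float64(0.0), np.float64(-0.02)]
tilt deg x,y [-1.3  0.9]
```

View pics/w7.png

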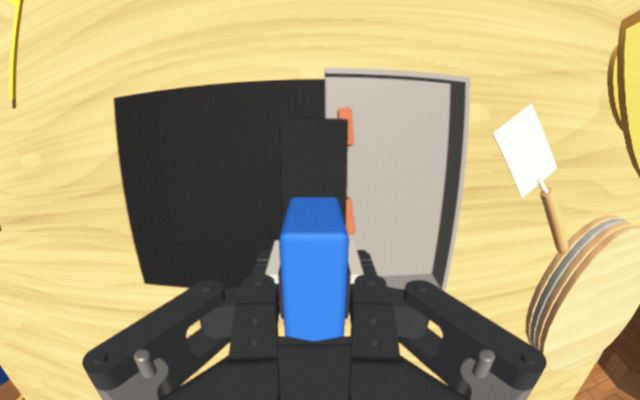

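View pics/s7.png

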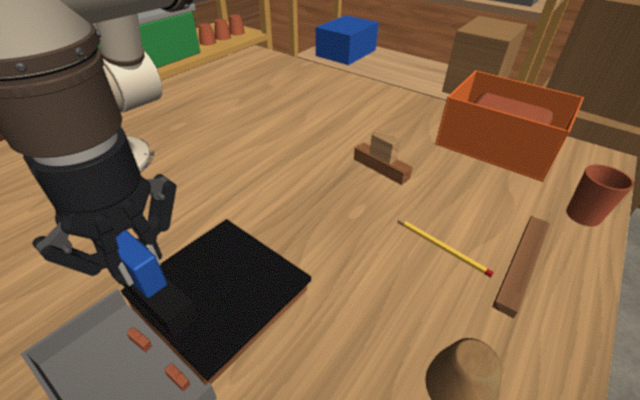

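The board is clear and both chips lie in the tray, at (139,338) and (177,376) in the scene view. Now carrying the scraper back to the open table around (480,185).

Request:
{"op": "arm_command", "data": {"commands": [-0.002,-0.025,0,0,-0.002,-0.035,0,0,-0.002,-0.035,0,0,-0.002,-0.035,0,0,-0.002,-0.035,0,0]}}

```text
clock: 11.0
position: [496.6, -24.7, 158.8]
ee_rot: [0.999, -0.036, -0.016, -0.006]
contact_force: [1.0, -0.6, -3.9]
gripper_width: 25.4
```

```bash
python3 - <<'E'
from h import *
plan((480,185,140),-3.7,5);tilt()
E
```

```text
t 11.0 pos [496.6 -24.7 158.8] yaw -4.2 F [ 1.  -0.6 -3.9] w 25.4
[np.float64(-0.0064), np.float64(-0.0416), np.float64(0.0038), np.float64(-0.09)]
[np.float64(-0.0063), np.float64(-0.0416), np.float64(0.0038), np.float64(-0.09)]
[np.float64(-0.0062), np.float64(-0.0416), np.float64(0.0038), np.float64(-0.09)]
[np.float64(-0.0061), np.float64(-0.0416), np.float64(0.0038), np.float64(-0.09)]
[np.float64(-0.0061), np.float64(-0.0416), np.float64(0.0038), np.float64(-0.09)]
tilt deg x,y [-1.9  0.8]
```

Request:
{"op": "arm_command", "data": {"commands": [-0.004,-0.035,0,0,-0.004,-0.035,0,0,-0.004,-0.035,0.002,0,-0.004,-0.035,0.004,0,-0.004,-0.03,0.005,0]}}

```text
clock: 11.5
position: [483.5, 150.2, 144.9]
ee_rot: [0.999, -0.037, -0.022, -0.003]
contact_force: [0.0, -0.5, -3.1]
gripper_width: 25.3
```

Request:
{"op": "arm_command", "data": {"commands": [0,-0.015,0.008,0,0,-0.005,0.01,0,0,0,0.01,0,0,0,0.012,0,0,0,0.012,0]}}

```text
clock: 12.0
position: [480.3, 169.7, 86.8]
ee_rot: [0.999, -0.036, -0.026, -0.0]
contact_force: [0.1, 0.2, -3.2]
gripper_width: 25.2
```

```bash
python3 - <<'E'
from h import *
plan((480,185,48),-3.7,5);tilt()
E
```

```text
t 12.0 pos [480.3 169.7  86.8] yaw -4.1 F [ 0.1  0.2 -3.2] w 25.2
[np.float64(-0.0003), np.float64(-0.003), np.float64(0.0078), np.float64(-0.09)]
[np.float64(-0.0003), np.float64(-0.003), np.float64(0.0078), np.float64(-0.09)]
[np.float64(-0.0003), np.float64(-0.003), np.float64(0.0078), np.float64(-0.09)]
[np.float64(-0.0003), np.float64(-0.003), np.float64(0.0078), np.float64(-0.09)]
[np.float64(-0.0003), np.float64(-0.003), np.float64(0.0078), np.float64(-0.09)]
tilt deg x,y [-2.9  0.1]
```

Request:
{"op": "arm_command", "data": {"commands": [0,0,0.006,0,0,0,0.006,0,0,0,0.006,0,0,0,0.006,0,0,0,0.004,0]}}

```text
clock: 12.5
position: [477.6, 164.9, 54.7]
ee_rot: [0.999, -0.039, -0.028, 0.001]
contact_force: [-0.2, -0.2, -3.3]
gripper_width: 25.0
```

Request:
{"op": "arm_command", "data": {"commands": [0,0,0.002,0,0,0,0.002,0,0,0,0.001,0,0,0,0,0,0,0,0,0]}}

```text
clock: 13.0
position: [477.8, 165.4, 50.1]
ee_rot: [0.999, -0.038, -0.027, 0.001]
contact_force: [0.6, -0.5, -2.3]
gripper_width: 25.5
```

```bash
python3 - <<'E'
from h import *
plan((480,185,48),-3.7,5);tilt()
save('scene','s8')
cv2.imwrite('pics/s8c.png',cv2.resize(cv2.imread('pics/s8.png')[80:300,180:460],None,fx=2.7,fy=2.7))
E
```

```text
t 13.0 pos [477.8 165.4  50.1] yaw -4.4 F [ 0.6 -0.5 -2.3] w 25.5
[np.float64(0.0001), np.float64(-0.0039), np.float64(0.0004), np.float64(-0.14)]
[np.float64(0.0001), np.float64(-0.0039), np.float64(0.0004), np.float64(-0.14)]
[np.float64(0.0002), np.float64(-0.0039), np.float64(0.0004), np.float64(-0.14)]
[np.float64(0.0002), np.float64(-0.0039), np.float64(0.0004), np.float64(-0.14)]
[np.float64(0.0002), np.float64(-0.0039), np.float64(0.0004), np.float64(-0.14)]
tilt deg x,y [-3.1 -0. ]
```

View pics/s8c.png

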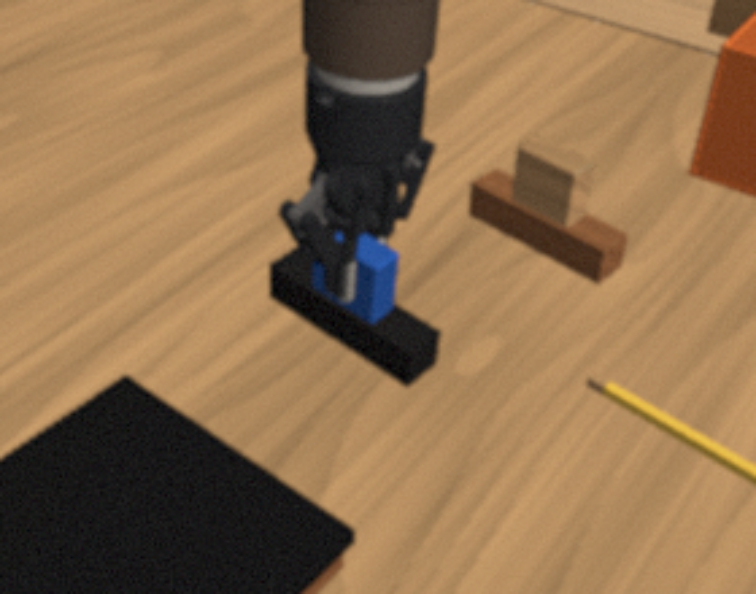

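The scraper is upright just above open table, about halfway between the board and the float. Lowering in 1 mm steps to contact.

Request:
{"op": "arm_command", "data": {"commands": [0,0,0.001,0,0,0,0.001,0,0,0,0.001,0,0,0,0.001,0,0,0,0,0]}}

```text
clock: 13.55
position: [477.9, 165.6, 49.7]
ee_rot: [0.999, -0.037, -0.026, 0.001]
contact_force: [0.2, -0.1, -2.4]
gripper_width: 25.1
```

Request:
{"op": "arm_command", "data": {"commands": [0,0,0.001,0,0,0,0.001,0,0,0,0.001,0,0,0,0,0,0,0,0,0]}}

```text
clock: 14.05
position: [478.0, 165.7, 49.4]
ee_rot: [0.999, -0.037, -0.026, 0.001]
contact_force: [-0.6, -0.1, -0.2]
gripper_width: 25.2
```

```bash
python3 - <<'E'
from h import *
plan((480,185,48),-3.7,1);tilt();print(np.array(arm.read_state()['wrist_torque']))
E
```

```text
t 14.05 pos [478.  165.7  49.4] yaw -4.2 F [-0.6 -0.1 -0.2] w 25.2
[np.float64(0.0006), np.float64(-0.0194), np.float64(0.0014), np.float64(-0.52)]
tilt deg x,y [-2.9  0. ]
[0. 0. 0.]
```

Request:
{"op": "arm_command", "data": {"commands": [0,0,0.002,0,0,0,0.002,0,0,0,0.002,0,0,0,0.002,0,0,0,0.002,0]}}

```text
clock: 14.55
position: [477.2, 165.8, 48.4]
ee_rot: [0.999, -0.035, -0.025, 0.002]
contact_force: [-7.1, -1.3, 15.0]
gripper_width: 25.4
```

```bash
python3 - <<'E'
from h import *
plan((480,185,46),-3.7,1);tilt();print(np.round(arm.read_state()['wrist_torque'],2).tolist())
E
```

```text
t 14.55 pos [477.2 165.8  48.4] yaw -4.0 F [-7.1 -1.3 15. ] w 25.4
[np.float64(0.0014), np.float64(-0.0194), np.float64(0.0024), np.float64(-0.26)]
tilt deg x,y [-2.9 -0.1]
[-0.49, 1.33, -0.09]
```

Request:
{"op": "arm_command", "data": {"commands": [0.001,0,0.003,0,0.001,0,0.003,0,0,0,0.003,0,0,0,0.002,0,0,0,0,0]}}

```text
clock: 15.05
position: [476.2, 165.8, 47.3]
ee_rot: [0.999, -0.032, -0.026, 0.002]
contact_force: [-0.6, -0.2, -2.8]
gripper_width: 25.0
```

```bash
python3 - <<'E'
from h import *
plan((480,185,46),-3.7,1);tilt();save('wrist','w9')
E
```

```text
t 15.05 pos [476.2 165.8  47.3] yaw -3.7 F [-0.6 -0.2 -2.8] w 25.0
[np.float64(0.0026), np.float64(-0.0194), np.float64(0.0013), np.float64(-0.02)]
tilt deg x,y [-3.  -0.2]
```

The scraper swivelled in the grip and the force went slack. One more small lowering, then release.

Request:
{"op": "arm_command", "data": {"commands": [0,0,0.002,0,0,0,0.002,0,0,0,0.001,0,0,0,0,0,0,0,0,0]}}

```text
clock: 15.6
position: [475.7, 165.9, 46.5]
ee_rot: [0.999, -0.031, -0.026, 0.003]
contact_force: [-2.7, -0.0, 2.5]
gripper_width: 25.2
```

Request:
{"op": "arm_command", "data": {"commands": [0,0,0,0,0,0,0,0,0,0,0,0,0,0,0,0,0,0,0,0], "jaw": 1}}

```text
clock: 16.1
position: [476.6, 166.5, 45.0]
ee_rot: [0.999, -0.031, -0.026, 0.003]
contact_force: [0.1, -0.5, -1.4]
gripper_width: 85.1
```

```bash
python3 - <<'E'
from h import *
plan((480,185,46),-3.7,1);tilt();save('wrist','w10')
E
```

```text
t 16.1 pos [476.6 166.5  45. ] yaw -3.6 F [ 0.1 -0.5 -1.4] w 85.1
[np.float64(0.0023), np.float64(-0.0187), np.float64(-0.001), np.float64(0.14)]
tilt deg x,y [-3.  -0.2]
```

View pics/w10.png

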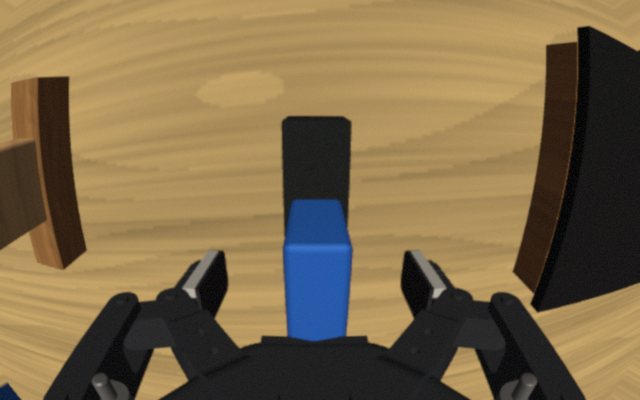

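The jaws are fully open and the handle (columns 285–351) stands free between them. Lifting away.

Request:
{"op": "arm_command", "data": {"commands": [0,0,-0.006,0,0,0,-0.015,0,0,0,-0.02,0,0,0,-0.025,0,0,0,-0.025,0]}}

```text
clock: 16.65
position: [479.2, 165.4, 136.6]
ee_rot: [0.999, -0.031, -0.03, 0.006]
contact_force: [0.0, 0.7, -0.3]
gripper_width: 85.4
```

Request:
{"op": "arm_command", "data": {"commands": [-0.01,0,-0.03,0,-0.02,0,-0.03,0,-0.02,0,-0.03,0,-0.02,0,-0.02,0,0,0,0,0]}}

```text
clock: 17.15
position: [415.7, 171.2, 261.0]
ee_rot: [0.999, -0.031, -0.025, 0.002]
contact_force: [0.1, 0.2, 0.3]
gripper_width: 85.5
```

Request:
{"op": "arm_command", "data": {"commands": [0,0,0,0,0,0,0,0,0,0,0,0,0,0,0,0,0,0,0,0]}}

```text
clock: 17.65
position: [415.6, 170.4, 258.3]
ee_rot: [0.999, -0.032, -0.027, 0.004]
contact_force: [-0.2, 0.1, -0.2]
gripper_width: 85.6
```

```bash
python3 - <<'E'
from h import *
save('scene','s11');save('wrist','w11')
i=arm.camera_info('scene');arm.get_image('scene')
for t in ['scraper_grip','chip1_center']:
    for d in arm.place_of('scene',t): print(t,round(d['confidence'],2),w('scene',i,d['centre']))
plan((480,185,246),-3.7,1)
E
```

```text
scraper_grip 0.87 [477.3 163.   61.6]
chip1_center 0.69 [ 469.5 -218.5   16. ]
t 17.9 pos [415.6 170.6 259.1] yaw -3.7 F [ 0.7 -0.6  0.5] w 85.4
[np.float64(0.0634), np.float64(-0.0185), np.float64(0.0131), np.float64(0.04)]
```

View pics/s11.png

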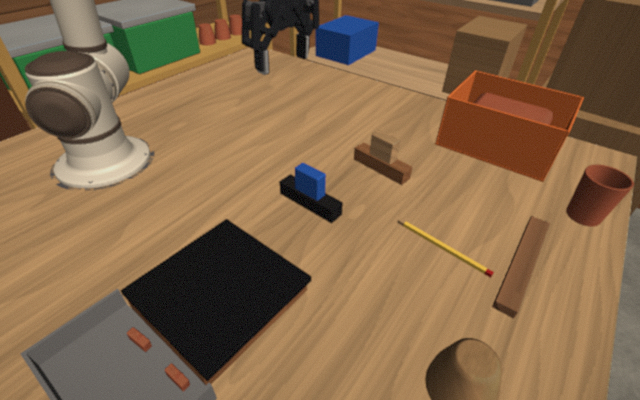

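View pics/w11.png

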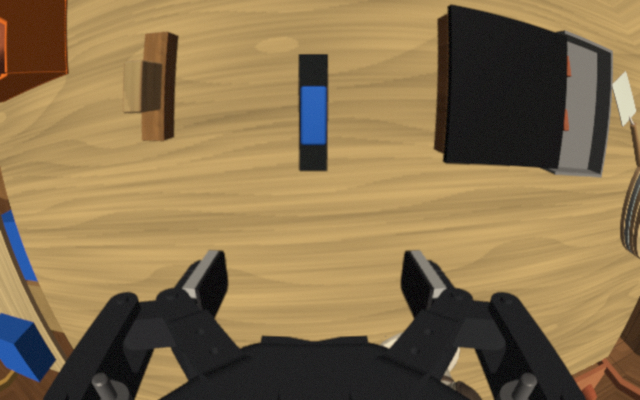

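The scraper stands upright on its blade on open table at (310,190) in the scene view. Both chips are in the tray at (139,338) and (177,377), the board is empty, and the arm is clear. Handing in.

```bash
python3 -c "
from bench import arm
print(arm.job_done())"
```

```text
the job is handed in; nothing more can be done
None
```

I wiped both chips off the board into the grey tray with the blue-handled scraper, in one stroke. I then stood the scraper back on its blade on the open table and let go. The job was handed in at about 18 s of the 48 s allowed.

**Last checks:**
- **Scraper:** it stands upright in the final pictures. The network puts its handle point at about (477, 163, 62) mm, close to the 60 mm it should be above the table.
- **Chips and board:** the final pictures show the board empty and both chips in the tray. The network was asked only about the first chip and found one at about (470, −219, 16) mm, inside the tray. I confirmed the other by eye only.
- **Gripper:** it was open and clear of everything. The largest force I read at the end of any move was about 17 N; peaks within moves were not recorded.

**What disagreed:**
- **Tool tilt:** the tool had drifted to about 3° off vertical by the time I set the scraper down. One end of the blade touched first, and the scraper turned level in the grip before I released it.
- **Measured heights:** triangulating from two views put the handle top at 81–84 mm against the stated 86. The board corners came out at 34–42 mm against 45, from rough corner picks. I set the board height for the wipe by feeling for contact instead.

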